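# Feel for the upside-down spacer block and turn it over

## Task

One of the two white spacer blocks in the turn-over stand lies wrong way up, with its stepped face down, although both faces look alike. First feel a block's top rim with the fingertips to find out which one it is; then swing that block's tray right over by its side knob so that the block is left lying on the black pad behind it, stepped face up, and swing the empty tray back to its place. Leave the other block lying in its tray and do not disturb the things around.

Things in the scene. Friction and masses are not known exactly. Their poses are not given: they have to be found in the camera images.
- stand: Stand fixed to the bench: base plate 190 (x) x 200 (y) x 20 mm, origin mid underside, x away from the robot, y left, yaw within 0.25 rad. Two blue trays, open boxes 72 x 72 mm with 5 mm floors, centred at x -44, y +60 and -60 mm; 3 mm play round each block; walls end 38 mm above the bench, the hinge-side one 47 mm. Pads at x +44, y +60 and -60. Hinge lugs 50 mm high.
- block_a: White plastic spacer block, 58 x 58 x 28 mm, 0.13 to 0.25 kg, loose in either tray. Origin at its middle (39 mm above the bench), axes along the stand's at the start whichever face is up. One broad face is plain; the other has a raised 36 mm square and round it a ledge 11 mm wide, 6 mm lower. Near its edge the top is 53 mm above the bench with the plain face up (wrong), 47 mm with the stepped face up.
- block_b: The other spacer block, exactly as block_a. One of the two lies plain face up (wrong), the other stepped face up (right); neither the names nor the axes tell which, nor which tray each is in (see positions).
- tray_left (a joint): Hinge of the left (+y) tray: 0 lying in place on the robot's side, 3.14 swung right over, face down above its pad. Axis along the stand's y, 40.5 mm above the bench at the stand's x = 0. Falls either way from upright; 3 to 4 N at the knob lifts it loaded. Past about 2 rad the block slides out onto the pad.
- tray_right (a joint): Hinge of the right (-y) tray: 0 lying in place on the robot's side, 3.14 swung right over, face down above its pad. Axis along the stand's y, 40.5 mm above the bench at the stand's x = 0. Falls either way from upright; 3 to 4 N at the knob lifts it loaded. Past about 2 rad the block slides out onto the pad.
- tray_left_knob (a point): Middle of the tray's knob: black round rod, 14 mm thick, standing out 55 mm along the stand's +y from the tray's outer side, parallel to the hinge; it may turn between the fingers. 60 mm from the hinge axis, 40.5 mm above the bench when the tray lies at either end, 30 mm beside the base plate. Travels a half circle of 60 mm radius over the hinge.
- tray_right_knob (a point): Middle of the tray's knob: black round rod, 14 mm thick, standing out 55 mm along the stand's -y from the tray's outer side, parallel to the hinge; it may turn between the fingers. 60 mm from the hinge axis, 40.5 mm above the bench when the tray lies at either end, 30 mm beside the base plate. Travels a half circle of 60 mm radius over the hinge.
- tray_left_pad (a point): Middle of the top of the left tray's black rubber landing pad, 76 x 76 mm, its top 25 mm above the bench, 44 mm beyond the hinge axis. A block lying on it has its middle 39 mm above the bench.
- tray_right_pad (a point): Middle of the top of the right tray's black rubber landing pad, 76 x 76 mm, its top 25 mm above the bench, 44 mm beyond the hinge axis. A block lying on it has its middle 39 mm above the bench.
- pin_left (a joint): Brass spring pin, 6 mm thick, in the left pad, at stand x 44, y 35 mm: 0 up, standing 4 mm above the pad; 0.004 pressed flush (under 0.3 N). A block lying plain face down on the pad presses it flush; one lying stepped face down does not touch it.
- pin_right (a joint): Brass spring pin, 6 mm thick, in the right pad, at stand x 44, y -35 mm: 0 up, standing 4 mm above the pad; 0.004 pressed flush (under 0.3 N). A block lying plain face down on the pad presses it flush; one lying stepped face down does not touch it.
- amber_bottle: Bystander: amber glass bottle with white cap, 60 mm across, 130 mm tall, loose, standing on the bench; origin at the centre of its underside.
- timer: Bystander: grey bench timer 35 x 62 x 55 mm, loose, standing on the bench; origin at the centre of its underside.
- slide_box: Bystander: green slide box 85 x 110 x 35 mm, loose, standing on the bench; origin at the centre of its underside.
- pink_cap: Bystander: pink screw cap, 38 mm across, 18 mm high, loose, standing on the bench; origin at the centre of its underside.
- vial: Bystander: white dropper vial with red cap, 26 mm across, 60 mm tall, loose, standing on the bench; origin at the centre of its underside.
Things that resemble listed ones, but are neither listed nor needed, are in the scene too. Leave any orange look-alike of the block_b alone.

How it is judged:
By the outcome, as a careful person would: the job done as asked, in the order asked, and still so for the second after the job is handed in, with the robot touching nothing.
It also fails if it takes over 61 s, if anything falls off the work surface, if the arm or the gripper's body presses on something with over 40 N, if the wrist force passes 120 N, or if a joint passes its speed limit or range.

## Robot

A 6-joint arm with a two-finger parallel gripper is mounted at the origin on the work surface. World frame = base frame: x ahead of the robot, y to its left, z up, the work surface at z = 0. Lengths are in mm, angles in degrees, forces in N, time in s.
With the tool pointing down it reaches from about 300 to 850 mm from the base axis. Payload 4.2 kg.
Tool frame: the origin (TCP) lies at the very end of the fingers, on their centre line; the grasp point (between the pads) lies 19 mm behind it (hold_point_z is the z of the grasp point in the tool frame, in mm); z points along the fingers, y is the direction in which the jaws open and shut (so a half turn about z gives the same grasp; the last joint's range is limited). The gripper opens to 91 mm and grips with 3 to 60 N. Pads are 32 mm wide; open, the fingers measure 118 mm over their backs; the gripper's body (76 mm by 178 mm) begins 60 mm behind the grasp point.
Start: joints at [-68.182, 18.312, 89.639, -0, 72.044, -1.146], TCP at [224.344, -529.446, 213.976] pointing down, gripper open.
Joint ranges: [-177.97, 177.97], [-48.28, 115.42], [12.27, 149.76], [-77.06, 257.06], [2.81, 150.46], [-146.56, 146.56]. Speed limits (degrees/s): [147.25, 147.25, 180, 180, 180, 180].

## Interface

Orientations are given as [roll, pitch, yaw] about the fixed x, y, z axes, in that order (R = Rz(yaw) Ry(pitch) Rx(roll)).
In Python, from workcell import state, grab_frame, job_done, hold_point_z gives the robot as it stands. The module is installed in compiled form; this text tells all that it offers.
- The arm moves only by the shell command python3 -m creep 'ROWS' [FORCE]. ROWS is JSON, a list of rows, each a list of 7 numbers: the closure, from 0 (fully open) to 1 (shut), then the shift along the tool's x, y, z in mm, then the turn, a rotation vector about the tool's x, y, z in degrees. A call has 1 to 5 rows; each row shifts and turns the commanded pose from where the row before left it, along the tool's axes as they then stand; what a row does not reach is not made up. A row lasts 1/8 s, in which the tool goes at most 62.5 mm and 10.7 degrees, less where a joint would pass 70% of its speed; a pose out of reach is approached as far as the arm can. A call is refused whole if a number of a shift passes 62.5 or a number of a turn 10.7, either way. A call with a gripper value outside its range is refused whole. The fingers move at their own pace and stop on an object; FORCE is the grip in N (left out, the last holds). Time passes only in rows, so rows that do not move let the fingers close. It gives the time, the measured TCP pose, the force and the opening at its end, in the units of the state.
- state(): the state, without advancing time (a new reading comes with each control period).
- grab_frame(name): name is "scene" or "top" or "wrist"; returns a dict with "frame" (400x640x3 uint8, red, green, blue), "fx", "fy", "cx", "cy" (pixels), "view" (4x4, takes a point from world to camera coordinates). Camera axes: x right, y down, z forward; pixel columns grow to the right and rows downward; lengths in mm; the calibration is good to about 2 mm. A picture is of the moment at which its call begins. There is no depth.
- job_done(): hands the job in, once; it reports no verdict.
The state is a dict: "time_s": time; "qpos": joint angles; "qvel": joint speeds; "effort": joint torques, N m; "ee_pos": TCP position; "ee_rot": TCP orientation; "force": force on the tool from outside, world axes, zero at the start; "torque": the same for the moment, N m; "gripper_width": finger opening in mm.
Only numpy, scipy, OpenCV 4.12 (cv2) and the standard library are available. Lean on these libraries where they do the work, as an engineer would, in place of code of your own. Each camera call takes 0.05 s, during which the arm holds its last target.

## Working session

There is one attempt and no reset: what is moved stays moved. The work goes in short steps, Python scripts to look and compute and a shell command to move; the robot and the scene stay as the last step left them, time stands still between calls to the robot, and variables do not carry over. Pictures are saved under pics/ and viewed, and the job is handed in when it is done.

```bash
mkdir -p pics; python3 - <<'E'
from workcell import *
import cv2
print(state(), hold_point_z)
for n in ["scene","top","wrist"]:
    f=grab_frame(n); cv2.imwrite(f"pics/{n}0.png",f["frame"][:,:,::-1]); print(n,f["fx"],f["fy"],f["cx"],f["cy"],f["view"].round(3).tolist())
E
```

```text
{'time_s': 0.0, 'qpos': array([-6.81815676e+01,  1.83500958e+01,  8.97074687e+01, -7.73983193e-04,
        7.20419045e+01, -1.14585127e+00]), 'qvel': array([ 0.02467448,  0.02204301,  0.02270758, -0.09492906,  0.01326521,
        0.04649492]), 'effort': array([-6.98925269e-04, -4.12473428e+01, -2.31974888e+01,  7.26771285e-02,
        4.57122631e-02, -1.24965786e-04]), 'ee_pos': array([ 224.14957495, -528.96136154,  213.12855898]), 'ee_rot': array([-1.79900536e+02, -1.25342003e-03,  2.29645219e+01]), 'force': array([0.72472696, 0.30007655, 0.25486896]), 'torque': array([-0.0358982 , -0.01950996, -0.00929843]), 'gripper_width': 91.02395146417807} -18.8
scene 466.2496968219085 466.2496968219085 314.6283334354064 201.08066870384945 [[0.472, 0.881, -0.011, -275.711], [0.624, -0.343, -0.702, -278.099], [-0.622, 0.325, -0.712, 1575.355], [0.0, 0.0, 0.0, 1.0]]
top 370.09731155269924 370.09731155269924 319.3236182129368 200.8743979908631 [[0.017, -1.0, -0.012, 17.804], [-0.983, -0.015, -0.184, 521.893], [0.184, 0.015, -0.983, 1084.832], [0.0, 0.0, 0.0, 1.0]]
wrist 287.3181880351546 287.3181880351546 318.17860501646186 197.97854269297136 [[0.39, -0.921, -0.001, -574.525], [-0.883, -0.374, 0.285, -31.232], [-0.262, -0.11, -0.959, 391.594], [0.0, 0.0, 0.0, 1.0]]
```

View pics/scene0.png

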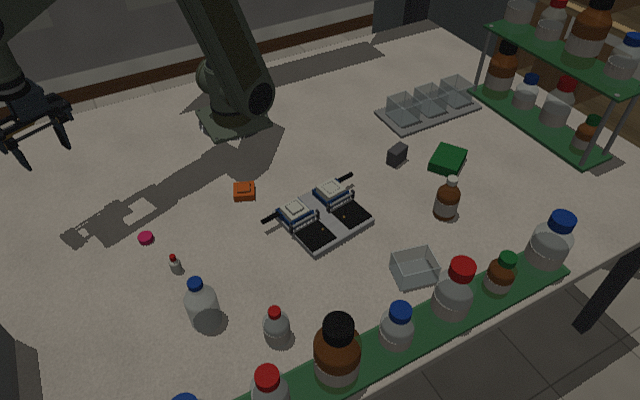

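View pics/top0.png

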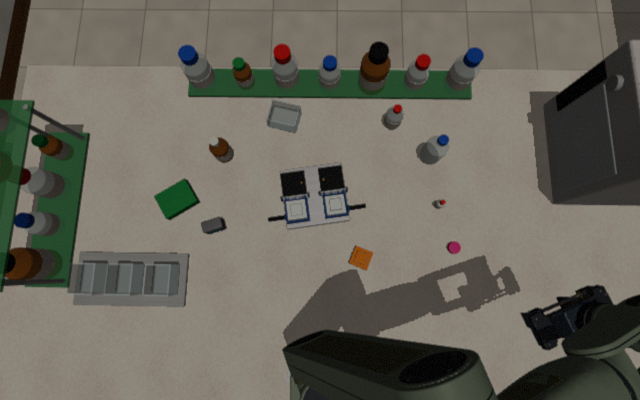

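The scene view shows the stand near (320,215) and the orange look-alike at (244,190). In the top view, the stand is at about (315,195), with knobs at (276,218) and (357,207). I'll enlarge both views.

```bash
python3 - <<'E'
import cv2,numpy as np
a=cv2.imread('pics/top0.png')[150:240,260:375]; b=cv2.imread('pics/scene0.png')[165:260,255:380]
cv2.imwrite('pics/c1.png',cv2.resize(a,None,fx=6.5,fy=6.5,interpolation=cv2.INTER_CUBIC))
cv2.imwrite('pics/c2.png',cv2.resize(b,None,fx=6,fy=6,interpolation=cv2.INTER_CUBIC))
E
```

```text
(no output)
```

View pics/c1.png

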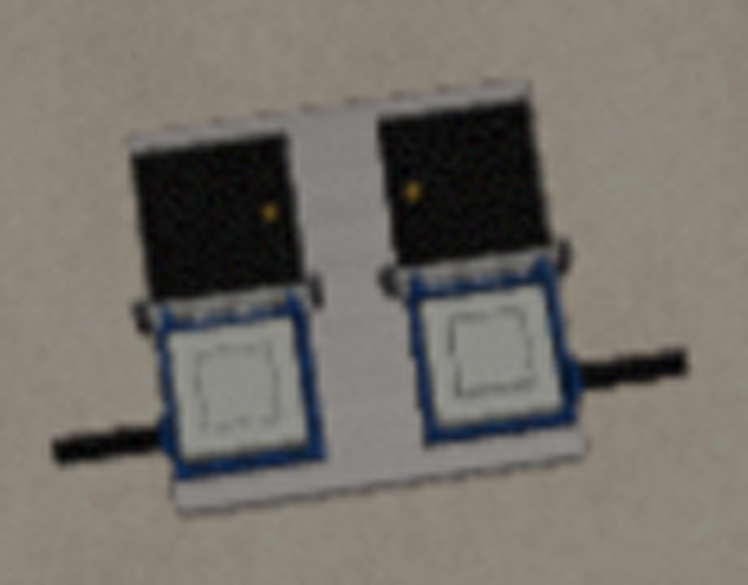

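View pics/c2.png

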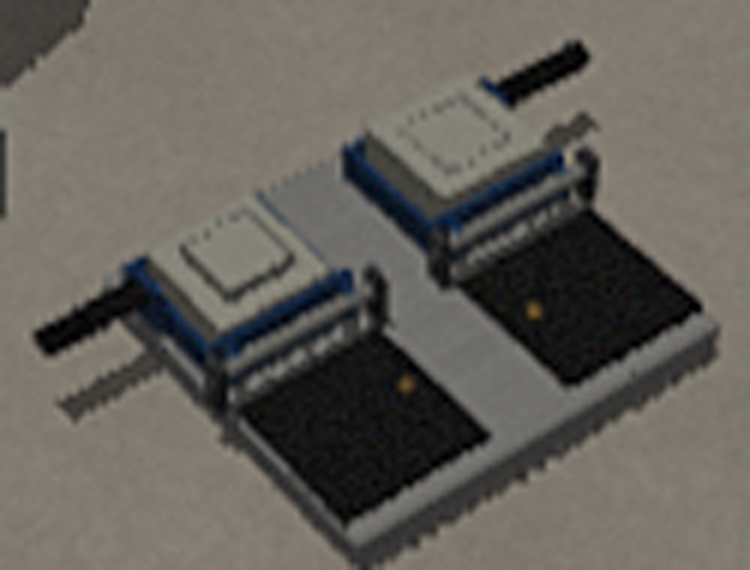

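The left tray (+y, top crop left) shows thin lines with no visible relief. The right one looks raised. I still have to feel it. First I'll measure the stand from the pins, knobs and pad corners in both views.

```bash
cat > h.py <<'E'
import numpy as np, cv2
from workcell import *
def ray(f,u,v):
    V=f["view"]; R=V[:3,:3]; c=-R.T@V[:3,3]; d=R.T@np.array([(u-f["cx"])/f["fx"],(v-f["cy"])/f["fy"],1]); return c,d
def onz(f,u,v,z):
    c,d=ray(f,u,v); return c+d*(z-c[2])/d[2]
def proj(f,p):
    q=f["view"][:3,:3]@p+f["view"][:3,3]; return f["fx"]*q[0]/q[2]+f["cx"],f["fy"]*q[1]/q[2]+f["cy"]
E
python3 - <<'E'
from h import *
T=grab_frame("top");S=grab_frame("scene")
print(ray(T,0,0)[0],ray(S,0,0)[0])
for f,(y0,y1,x0,x1),nm in((T,(150,240,260,375),'top'),(S,(165,260,255,380),'scene')):
    im=f["frame"][y0:y1,x0:x1]; hsv=cv2.cvtColor(im,cv2.COLOR_RGB2HSV)
    m=((hsv[...,0]>8)&(hsv[...,0]<28)&(hsv[...,1]>110)&(hsv[...,2]>60)).astype(np.uint8)
    n,l,st,c=cv2.connectedComponentsWithStats(m)
    for i in range(1,n):
        u,v=c[i]+[x0,y0]; print(nm,'pin',st[i,4],u,v,onz(f,u,v,29).round(1))
    m=(im.max(2)<45).astype(np.uint8)
    n,l,st,c=cv2.connectedComponentsWithStats(m)
    for i in range(1,n):
        if st[i,4]>20:
            u,v=c[i]+[x0,y0]; print(nm,'dark',st[i],u,v,onz(f,u,v,25).round(1),onz(f,u,v,40.5).round(1))
    m=((hsv[...,0]>100)&(hsv[...,0]<125)&(hsv[...,1]>120)).astype(np.uint8)
    print(nm,'blue',m.sum())
# plate far corners z20, near bottom corners
for u,v,z in((280,171.5,20),(341.5,163.1,20),(350,220,0),(287.4,228.8,0)): print(onz(T,u,v,z).round(1))
for u,v in((255+45/6,165+340/6),(255+580/6,165+52/6)): print('knobends scene',onz(S,u,v,40.5).round(1))
for u,v in((260+57/6.5,150+450/6.5),(260+685/6.5,150+362/6.5)): print('knobends top',onz(T,u,v,40.5).round(1))
E
```

```text
[ 313.09213884    9.45130742 1162.51144345] [1284.27274923 -363.8573508   923.76936052]
top pin 3 323.0 179.0 [595.5  16.2  29. ]
top pin 2 301.0 182.5 [583.2  85.2  29. ]
top dark [ 58  16  26  25 510] 330.7450980392157 177.94901960784313 [600.2  -8.3  25. ] [596.3  -8.   40.5]
top dark [ 21  21  25  26 515] 293.00970873786406 183.31650485436893 [581.1 110.7  25. ] [577.4 109.3  40.5]
top dark [89 54 16  6 55] 356.4 206.61818181818182 [509.5 -89.2  25. ] [506.8 -87.8  40.5]
top dark [ 9 66 16  5 54] 276.6111111111111 217.98148148148147 [469.9 158.3  25. ] [467.8 156.2  40.5]
top blue 187
scene pin 4 343.5 216.5 [588.4  83.3  29. ]
scene pin 4 322.5 228.5 [598.4  15.2  29. ]
scene dark [83  7 15 11 62] 345.1290322580645 176.9516129032258 [455.7 167.5  25. ] [470.  158.4  40.5]
scene dark [57 26 21 22 84] 322.7261904761905 201.67857142857144 [511.4  63.9  25. ] [524.7  56.5  40.5]
scene dark [76 27 17 10 26] 338.88461538461536 197.0 [517.  111.2  25. ] [530.2 103.   40.5]
scene dark [ 76  35  41  29 622] 351.0337620578778 214.0112540192926 [587.1 107.2  25. ] [599.2  99.1  40.5]
scene dark [ 39  45  42  43 735] 314.78639455782314 234.7047619047619 [604.2 -10.2  25. ] [615.9 -16.3  40.5]
scene dark [  6  46  49  24 181] 279.5359116022099 220.23204419889504 [516.5 -67.4  25. ] [529.8 -72.5  40.5]
scene dark [39 47 18 11 32] 303.0625 216.96875 [535.8  -8.4  25. ] [548.7 -14.5  40.5]
scene blue 272
[620.4 153.9  20. ]
[650.9 -42.2  20. ]
[470.6 -71.1   0. ]
[439.5 126.1   0. ]
knobends scene [ 513.3 -112.8   40.5]
knobends scene [467.1 181.5  40.5]
knobends top [463.6 180.1  40.5]
knobends top [ 510.1 -115.4   40.5]
```

```bash
cat >> h.py <<'E'
from scipy.spatial.transform import Rotation as Ro
C=np.array([547.5,43.]); YAW=9.0
def st(x,y):
    a=np.radians(YAW); return C+x*np.array([np.cos(a),np.sin(a)])+y*np.array([-np.sin(a),np.cos(a)])
def plan(tx,ty,tz,yaw,n,clo,start=None,yaw0=None):
    s=state(); p=np.array(s["ee_pos"] if start is None else start,float); R=Ro.from_euler('xyz',s["ee_rot"] if yaw0 is None else [180,0,yaw0],degrees=True)
    g=np.array([tx,ty,tz],float); Rg=Ro.from_euler('xyz',[180,0,yaw],degrees=True)
    rows=[]
    for k in range(n):
        m=n-k; sh=np.round(R.inv().apply((g-p)/m),1)
        rv=np.round((R.inv()*Rg).as_rotvec(degrees=True)/m,1)
        rows.append([clo]+[float(v) for v in sh]+[float(v) for v in rv]); p=p+R.apply(sh); R=R*Ro.from_rotvec(rv,degrees=True)
    for i in range(0,n,5): print(rows[i:i+5])
    print(p,R.as_euler('xyz',degrees=True))
E
python3 - <<'E'
from h import *
T=grab_frame("top")
for u,v in ((168,330),(302,318),(310,445),(180,462)): 
    w=onz(T,260+u/6.5,150+v/6.5,53)[:2]; a=np.radians(9);d=w-C; print('L blk corner stand',d@[np.cos(a),np.sin(a)],d@[-np.sin(a),np.cos(a)])
for u,v in ((420,298),(545,285),(560,412),(435,428)): 
    w=onz(T,260+u/6.5,150+v/6.5,47)[:2]; a=np.radians(9);d=w-C; print('R blk corner stand',d@[np.cos(a),np.sin(a)],d@[-np.sin(a),np.cos(a)])
x,y=st(-80.5,60); print(x,y)
plan(x,y,120,99,14,1)
E
```

```text
L blk corner stand -14.299307350843291 88.73721404357556
L blk corner stand -17.52820864756223 25.623084318784606
L blk corner stand -77.70415795459118 29.941369171830583
L blk corner stand -77.07853697195821 90.87878951402773
R blk corner stand -14.701891550299667 -30.809355006197737
R blk corner stand -16.87203597755192 -90.23649681971443
R blk corner stand -77.91193116539844 -87.98924708108183
R blk corner stand -77.14368601930909 -28.94774772076379
458.6050206796775 89.66832599996968
[[1, 32.7, -34.2, 6.7, -0.0, -0.0, -5.4], [1, 35.7, -30.9, 6.7, -0.0, -0.0, -5.4], [1, 38.5, -27.5, 6.7, -0.0, -0.0, -5.4], [1, 40.9, -23.7, 6.7, -0.0, -0.0, -5.4], [1, 42.9, -19.8, 6.7, -0.0, -0.0, -5.4]]
[[1, 44.6, -15.6, 6.7, -0.0, -0.0, -5.4], [1, 45.9, -11.3, 6.7, -0.0, -0.0, -5.5], [1, 46.8, -6.9, 6.7, -0.0, -0.0, -5.4], [1, 47.2, -2.5, 6.7, -0.0, -0.0, -5.5], [1, 47.2, 2.1, 6.7, -0.0, -0.0, -5.4]]
[[1, 46.8, 6.5, 6.7, -0.0, -0.0, -5.5], [1, 46.0, 10.9, 6.7, -0.0, -0.0, -5.4], [1, 44.8, 15.3, 6.8, -0.0, -0.0, -5.5], [1, 43.1, 19.4, 6.7, -0.0, -0.0, -5.4]]
[458.57684734  89.69491658 120.03477956] [-1.79992834e+02 -2.81192217e-02  9.89649506e+01]
```

```bash
python3 -m creep '[[1,32.7,-34.2,6.7,0,0,-5.4],[1,35.7,-30.9,6.7,0,0,-5.4],[1,38.5,-27.5,6.7,0,0,-5.4],[1,40.9,-23.7,6.7,0,0,-5.4],[1,42.9,-19.8,6.7,0,0,-5.4]]' 12 
python3 -m creep '[[1,44.6,-15.6,6.7,0,0,-5.4],[1,45.9,-11.3,6.7,0,0,-5.5],[1,46.8,-6.9,6.7,0,0,-5.4],[1,47.2,-2.5,6.7,0,0,-5.5],[1,47.2,2.1,6.7,0,0,-5.4]]'
python3 -m creep '[[1,46.8,6.5,6.7,0,0,-5.5],[1,46,10.9,6.7,0,0,-5.4],[1,44.8,15.3,6.8,0,0,-5.5],[1,43.1,19.4,6.7,0,0,-5.4],[1,0,0,0,0,0,0]]'
python3 - <<'E'
from h import *
s=state();print(s)
for n in("top","wrist","scene"): 
    f=grab_frame(n);cv2.imwrite(f'pics/{n}1.png',f["frame"][:,:,::-1])
E
```

```text
time_s: 0.92
ee_pos: [308.3, -307.0, 180.4]
ee_rot: [180.0, -0.0, 50.1]
force: [0.5, 0.4, 0.4]
gripper_width: 43.9
time_s: 1.55
ee_pos: [392.3, -86.0, 147.0]
ee_rot: [179.9, 0.0, 77.3]
force: [0.6, -0.7, 0.7]
gripper_width: 1.1
time_s: 2.17
ee_pos: [459.5, 91.9, 119.6]
ee_rot: [180.0, -0.0, 99.2]
force: [0.7, -0.8, -0.1]
gripper_width: 0.4
{'time_s': 2.175, 'qpos': array([9.88820078e+00, 1.38024947e+01, 1.11184314e+02, 1.88495992e-02,
       5.50076456e+01, 6.74703608e-01]), 'qvel': array([-2.91899257, -1.44284461,  2.06545455, -1.40421659,  1.2245787 ,
        0.0202046 ]), 'effort': array([ 1.26455985e+00, -3.24807107e+01, -2.00654233e+01,  2.70185536e-01,
       -1.44927674e-01,  1.46873361e-03]), 'ee_pos': array([459.46490543,  91.8572067 , 119.6004539 ]), 'ee_rot': array([ 1.79994638e+02, -1.55073974e-02,  9.92026890e+01]), 'force': array([ 0.70493072, -0.82394016, -0.11912639]), 'torque': array([-0.05532229, -0.05231547, -0.02378045]), 'gripper_width': 0.433430441034731}
```

View pics/wrist1.png

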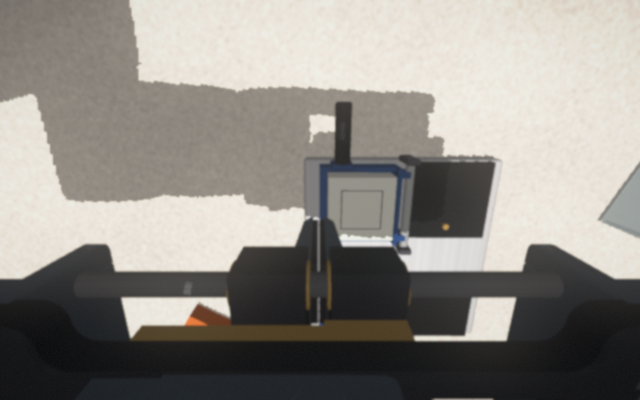

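View pics/scene1.png

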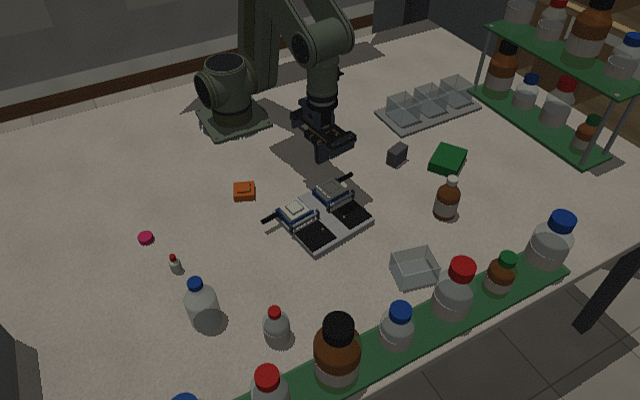

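The wrist view shows the left block spanning columns 328–397 and rows 178–238, the knob at (343,130), and the closed fingertips near (318,230), on the robot's side of the block. I'll refine the stand pose with this close view.

```bash
python3 - <<'E'
from h import *
f=grab_frame("wrist"); s=state(); print(s["ee_pos"],s["force"])
cv2.imwrite('pics/w2.png',cv2.resize(f["frame"][90:290,280:520,::-1],None,fx=3.3,fy=3,interpolation=cv2.INTER_CUBIC))
a=np.radians(9)
def S(u,v,z):
    d=onz(f,u,v,z)[:2]-C; return (d@[np.cos(a),np.sin(a)]).round(1),(d@[-np.sin(a),np.cos(a)]).round(1)
print('blk L,R edge col328/397',S(328,208,53),S(397,208,53),S(328,208,47),S(397,208,47))
print('knob end/root',S(343,102,40.5),S(343,163,40.5)); print('pin',S(446,227,29)); print('plate corner',S(499,158,20),S(304,158,20))
print('tip',proj(f,s["ee_pos"]))
E
```

```text
[458.20466825  88.67243083 120.12490603] [-0.10616882 -0.31996939  0.13225094]
blk L,R edge col328/397 (np.float64(-71.7), np.float64(60.4)) (np.float64(-11.6), np.float64(60.3)) (np.float64(-71.5), np.float64(58.4)) (np.float64(-9.8), np.float64(58.3))
knob end/root (np.float64(-59.7), np.float64(148.5)) (np.float64(-58.5), np.float64(97.8))
pin (np.float64(44.9), np.float64(32.6))
plate corner (np.float64(90.4), np.float64(98.9)) (np.float64(-93.7), np.float64(99.1))
tip (np.float64(317.0118769090253), np.float64(242.96399234415225))
```

View pics/w2.png

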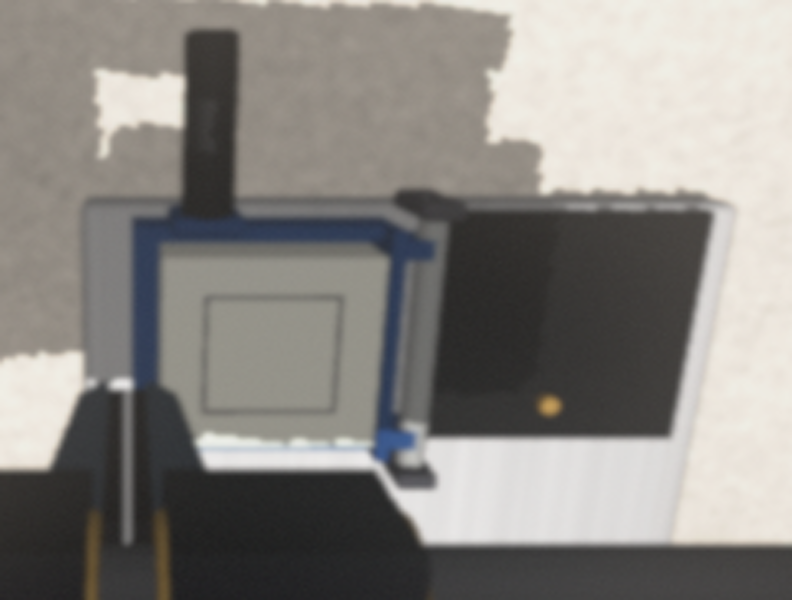

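```bash
python3 - <<'E'
from h import *
f=grab_frame("wrist"); s=state(); p=s["ee_pos"]; print(p)
R=Ro.from_euler('xyz',s["ee_rot"],degrees=True)
for d in([16,0,0],[16,7,0],[16,-7,0],[16,13.5,0],[16,-13.5,0],[16,7,-19],[16,-7,-19]):
    u,v=proj(f,p+R.apply(d)); print(d,round((u-280)*3.3),round((v-90)*3))
E
```

```text
[458.28177177  88.55058378 120.22004059]
[16, 0, 0] 122 389
[16, 7, 0] 159 389
[16, -7, 0] 86 389
[16, 13.5, 0] 193 389
[16, -13.5, 0] 52 389
[16, 7, -19] 163 425
[16, -7, -19] 82 425
```

```bash
python3 -m creep '[[1,0,4,20,0,0,0],[1,0,3.5,20,0,0,0],[1,0,0,16,0,0,0],[1,0,0,4,0,0,0],[1,0,0,0,0,0,0]]'
python3 -m creep '[[1,0,0,0,0,0,0],[1,0,0,0,0,0,0]]'
```

```text
time_s: 3.05
ee_pos: [466.1, 90.1, 60.4]
ee_rot: [180.0, 0.0, 98.9]
force: [-0.6, 0.7, 0.4]
gripper_width: 0.6
time_s: 3.3
ee_pos: [466.4, 90.7, 60.6]
ee_rot: [179.9, 0.0, 99.0]
force: [1.1, -0.2, -0.5]
gripper_width: 0.6
```

```bash
python3 - <<'E'
from h import *
f=grab_frame("wrist"); print(state()["ee_pos"],state()["force"])
cv2.imwrite('pics/w3.png',cv2.resize(f["frame"][90:290,280:520,::-1],None,fx=3.3,fy=3,interpolation=cv2.INTER_CUBIC))
E
```

```text
[466.3553919   90.69449964  60.51275902] [0.0799219  0.5493902  0.19478819]
```

View pics/w3.png

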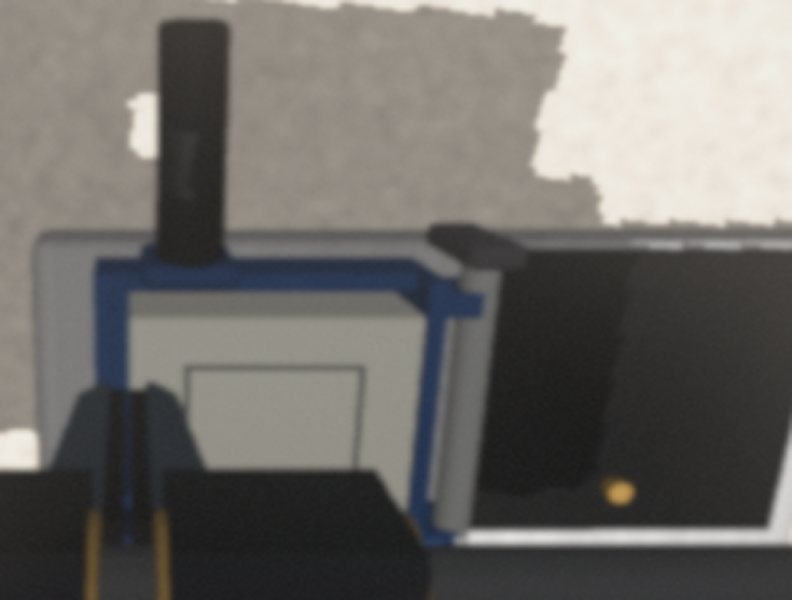

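The fingertip edge (crop column 160) sits between the block's edge (128) and the square mark (185), so it's over the rim. Now I'll descend gently.

```bash
python3 -m creep '[[1,0,0,2,0,0,0],[1,0,0,2,0,0,0],[1,0,0,1,0,0,0],[1,0,0,0,0,0,0],[1,0,0,0,0,0,0]]'
python3 -m creep '[[1,0,0,1,0,0,0],[1,0,0,0,0,0,0],[1,0,0,0,0,0,0]]'; python3 -m creep '[[1,0,0,1,0,0,0],[1,0,0,0,0,0,0],[1,0,0,0,0,0,0]]'
```

```text
time_s: 3.98
ee_pos: [466.1, 90.7, 55.0]
ee_rot: [180.0, 0.0, 99.0]
force: [0.0, 0.4, -0.1]
gripper_width: 0.2
time_s: 4.35
ee_pos: [466.0, 90.7, 54.0]
ee_rot: [-180.0, 0.0, 99.0]
force: [0.5, 0.2, -0.4]
gripper_width: 0.4
time_s: 4.72
ee_pos: [466.2, 90.7, 53.2]
ee_rot: [180.0, 0.0, 99.0]
force: [-0.3, -0.2, 2.8]
gripper_width: 0.5
```

```bash
python3 -m creep '[[1,0,0,1,0,0,0],[1,0,0,0,0,0,0],[1,0,0,0,0,0,0]]'
```

```text
time_s: 5.1
ee_pos: [466.0, 90.7, 53.0]
ee_rot: [180.0, 0.0, 99.0]
force: [-2.1, 0.6, 11.1]
gripper_width: 0.5
```

The contact force appeared at z = 53.1 mm (2.8 N, then 11 N at 53.0), so the left block lies plain face up and is the wrong one. I'll lift off and go to the left knob.

```bash
python3 -m creep '[[1,0,0,-12,0,0,0],[1,0,0,-25,0,0,0],[0.5,0,0,-10,0,0,0],[0.5,0,0,0,0,0,0]]'; python3 - <<'E'
from h import *
s=state(); print(s["ee_pos"],s["force"])
x,y=st(-60,130); print(x,y); plan(x,y,95,99,3,.5); plan(x,y,21.7,99,3,.5,[x,y,95],99)
E
```

```text
time_s: 5.6
ee_pos: [466.5, 90.8, 99.6]
ee_rot: [179.9, 0.0, 99.0]
force: [0.9, 1.5, 0.4]
gripper_width: 17.6
[466.5411733   90.75685364  99.55521433] [0.90175271 1.50675893 0.44779796]
467.9022191090617 162.01341637495406
[[0.5, 23.4, 4.1, 1.5, 0.0, 0.0, -0.0], [0.5, 23.4, 4.2, 1.5, 0.0, 0.0, -0.0], [0.5, 23.4, 4.1, 1.6, 0.1, 0.0, -0.0]]
[467.8593931  162.0324168   94.97085042] [-1.79998011e+02  4.55611621e-03  9.89640090e+01]
[[0.5, 0.0, -0.0, 24.4, 0.0, 0.0, 0.0], [0.5, 0.0, -0.0, 24.4, 0.0, 0.0, 0.0], [0.5, 0.0, -0.0, 24.5, 0.0, 0.0, 0.0]]
[467.90221911 162.01341637  21.7       ] [180.   0.  99.]
```

```bash
python3 -m creep '[[0.5,23.4,4.1,1.5,0,0,0],[0.5,23.4,4.2,1.5,0,0,0],[0.5,23.4,4.1,1.6,0,0,0],[0.5,0,0,0,0,0,0],[0.5,0,0,0,0,0,0]]'; python3 - <<'E'
from h import *
s=state(); f=grab_frame("wrist"); print(s["ee_pos"],s["gripper_width"])
cv2.imwrite('pics/w4.png',f["frame"][:,:,::-1]); 
for z in (99,59): print(proj(f,np.r_[st(-60,130),40.5]),proj(f,s["ee_pos"]))
E
```

```text
time_s: 6.22
ee_pos: [466.9, 161.4, 93.8]
ee_rot: [-179.9, 0.0, 99.0]
force: [0.3, -0.4, 0.1]
gripper_width: 45.3
[466.85378046 161.37784114  93.80019001] 45.320134953385576
(np.float64(318.74466655091277), np.float64(213.9493098873801)) (np.float64(317.0640279473417), np.float64(242.47675105470057))
(np.float64(318.74466655091277), np.float64(213.9493098873801)) (np.float64(317.0640279473417), np.float64(242.47675105470057))
```

View pics/w4.png

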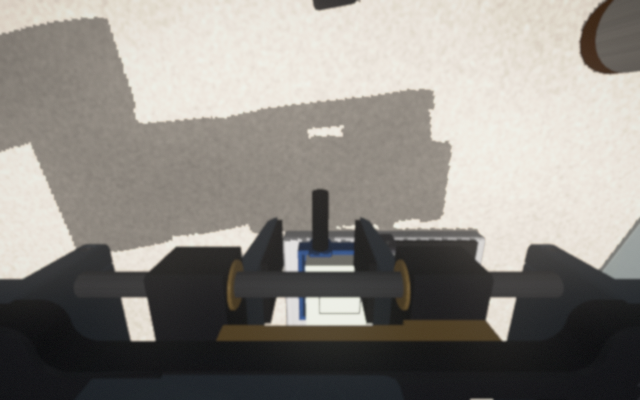

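The knob (column 320, end at row 190) lies between the open fingers. I'll go down and grip.

```bash
python3 -m creep '[[0.5,0,0.8,24,0,0,0],[0.5,0,0,24,0,0,0],[0.5,0,0,24,0,0,0],[0.5,0,0,0,0,0,0],[0.5,0,0,0,0,0,0]]'; python3 -m creep '[[1,0,0,0,0,0,0],[1,0,0,0,0,0,0],[1,0,0,0,0,0,0],[1,0,0,0,0,0,0],[1,0,0,0,0,0,0]]' 15
python3 - <<'E'
from h import *
s=state(); f=grab_frame("wrist"); print(s["ee_pos"],s["gripper_width"],s["force"])
cv2.imwrite('pics/w5.png',f["frame"][:,:,::-1]); f=grab_frame("scene");cv2.imwrite('pics/s5.png',cv2.resize(f["frame"][100:270,230:430,::-1],None,fx=3.5,fy=3.5))
E
```

```text
time_s: 6.9
ee_pos: [468.8, 161.8, 23.1]
ee_rot: [179.9, -0.0, 98.9]
force: [-0.1, -0.2, 0.1]
gripper_width: 45.4
time_s: 7.52
ee_pos: [468.1, 162.1, 22.7]
ee_rot: [180.0, 0.0, 99.0]
force: [-1.1, 0.5, 3.3]
gripper_width: 13.4
[468.11435915 162.10660502  22.65616434] 13.36036308041173 [-1.09417442  0.45663186  3.29157032]
```

View pics/w5.png

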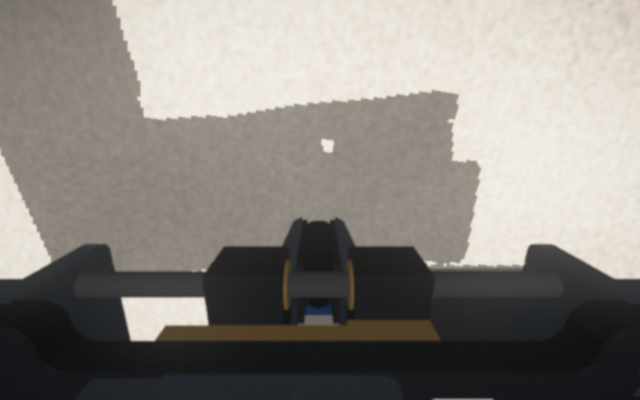

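View pics/s5.png

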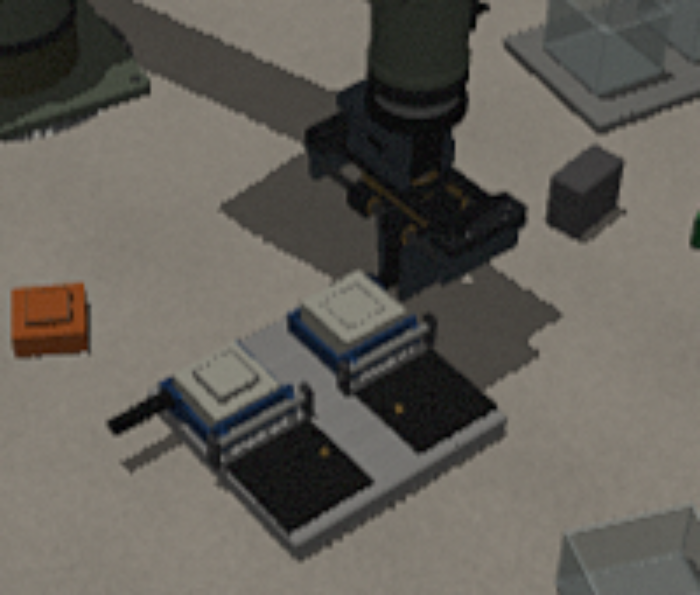

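```bash
python3 -m creep '[[1,0,0.9,-10.4,0,0,0],[1,0,2.7,-10.1,0,0,0],[1,0,4.4,-9.5,0,0,0],[1,0,0,0,0,0,0],[1,0,0,0,0,0,0]]' 15
python3 - <<'E'
from h import *
s=state(); print(s["ee_pos"],s["gripper_width"],s["force"],s["torque"],s["ee_rot"])
f=grab_frame("scene");cv2.imwrite('pics/s6.png',cv2.resize(f["frame"][100:270,230:430,::-1],None,fx=3.5,fy=3.5))
E
```

```text
time_s: 8.25
ee_pos: [474.5, 163.1, 52.9]
ee_rot: [-179.8, 0.0, 99.0]
force: [-5.9, -0.4, 1.7]
gripper_width: 13.7
[474.46569229 163.09127833  52.91942548] 13.661681419664237 [-5.88878626 -0.37886362  1.73779886] [0.08895647 0.80421812 0.01096318] [-1.79803895e+02  5.16783355e-03  9.89507443e+01]
```

View pics/s6.png

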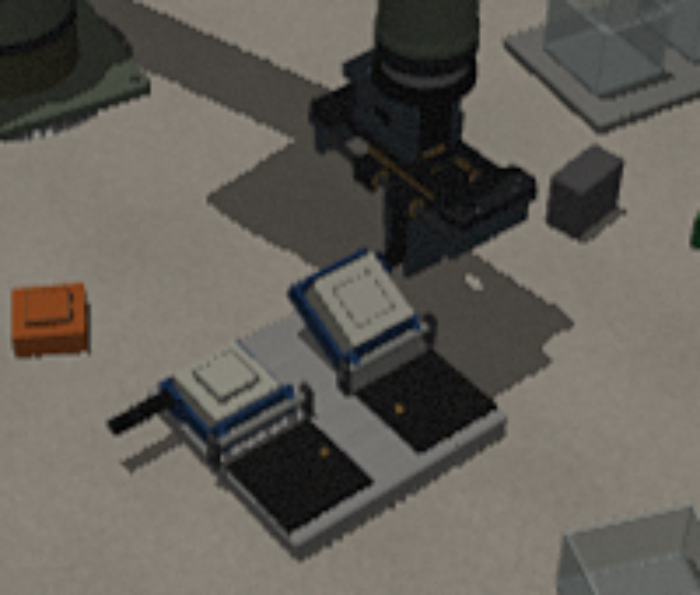

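```bash
python3 -m creep '[[1,0,6,-8.6,0,0,0],[1,0,7.4,-7.4,0,0,0],[1,0,8.6,-6,0,0,0],[1,0,9.5,-4.4,0,0,0]]' 15
python3 -m creep '[[1,0,10.1,-2.7,0,0,0],[1,0,10.4,-0.9,0,0,0],[1,0,5.2,0.2,0,0,0],[1,0,5.2,0.7,0,0,0],[1,0,5.1,1.1,0,0,0]]'
python3 - <<'E'
from h import *
s=state(); print(s["ee_pos"],s["gripper_width"],s["force"],s["torque"],s["ee_rot"])
f=grab_frame("scene");cv2.imwrite('pics/s7.png',cv2.resize(f["frame"][100:270,230:430,::-1],None,fx=3.5,fy=3.5))
E
```

```text
time_s: 8.8
ee_pos: [501.5, 167.4, 80.5]
ee_rot: [-179.3, 0.0, 98.9]
force: [-12.3, -1.1, 15.7]
gripper_width: 13.4
time_s: 9.43
ee_pos: [543.2, 173.9, 80.4]
ee_rot: [180.0, 0.0, 99.0]
force: [-1.5, -1.3, 2.4]
gripper_width: 13.7
[543.20975522 173.85318508  80.36616387] 13.701882990967798 [-1.4539738  -1.30235474  2.42890959] [-0.11637589  0.3817809   0.01721994] [1.79985459e+02 1.03386528e-02 9.89673759e+01]
```

View pics/s7.png

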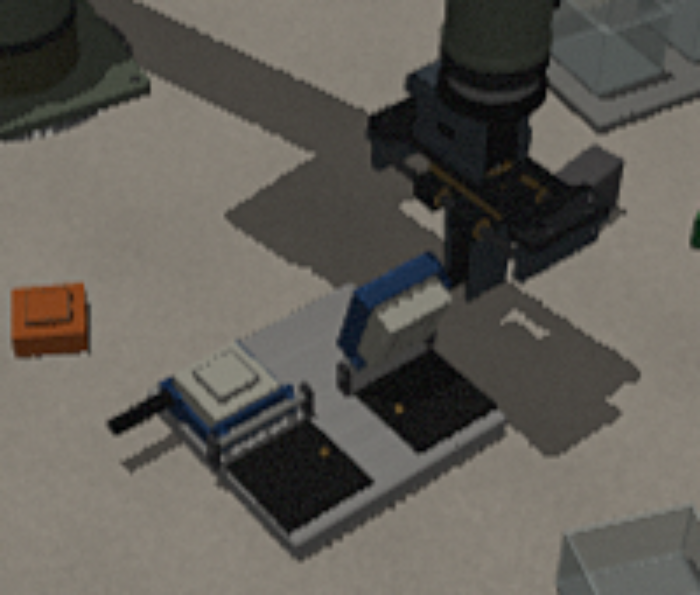

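```bash
python3 -m creep '[[1,0,5,1.6,0,0,0],[1,0,4.8,2,0,0,0],[1,0,4.6,2.4,0,0,0],[1,0,4.4,2.8,0,0,0],[1,0,4.2,3.2,0,0,0]]' 15
python3 -m creep '[[1,0,3.9,3.5,0,0,0],[1,0,3.5,3.9,0,0,0],[1,0,3.2,4.2,0,0,0],[1,0,0,0,0,0,0]]'
python3 - <<'E'
from h import *
s=state(); print(s["ee_pos"],s["gripper_width"],s["force"],s["torque"],s["ee_rot"])
f=grab_frame("scene");cv2.imwrite('pics/s8.png',cv2.resize(f["frame"][100:270,230:430,::-1],None,fx=3.5,fy=3.5))
E
```

```text
time_s: 10.1
ee_pos: [565.7, 177.4, 68.1]
ee_rot: [-180.0, 0.0, 99.0]
force: [-1.4, 0.0, 1.1]
gripper_width: 13.6
time_s: 10.6
ee_pos: [576.3, 179.0, 56.4]
ee_rot: [180.0, 0.0, 99.0]
force: [-1.1, -1.2, -0.5]
gripper_width: 13.4
[576.32731577 179.03232979  56.37655066] 13.3876751930146 [-1.099405   -1.17545583 -0.53685192] [-0.30292526  0.1254911   0.01870524] [1.79983798e+02 1.49482845e-02 9.89653223e+01]
```

View pics/s8.png

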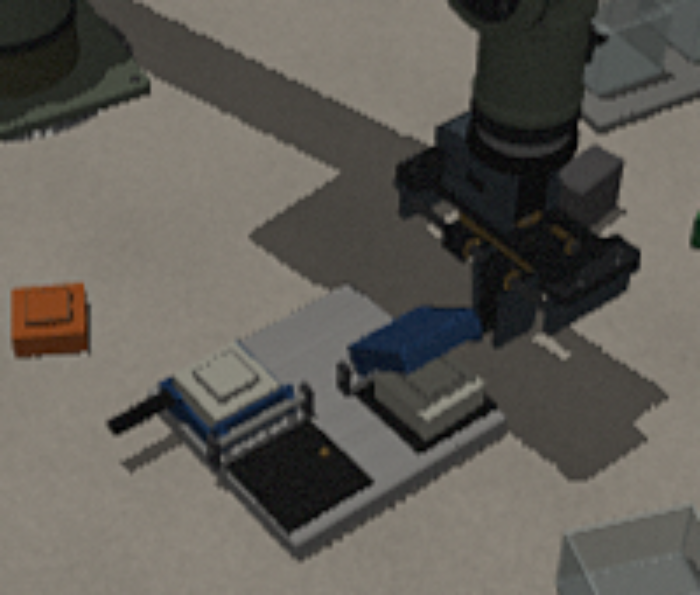

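The block is already lying on the pad. I'll finish the swing to about 180°.

```bash
python3 -m creep '[[1,0,2.8,4.4,0,0,0],[1,0,2.4,4.6,0,0,0],[1,0,2,4.8,0,0,0],[1,0,1.6,5,0,0,0],[1,0,0,0,0,0,0]]' 15
python3 -m creep '[[1,0,1.1,5.1,0,0,0],[1,0,0.7,4.5,0,0,0],[1,0,0.2,4,0,0,0],[1,0,0,0,0,0,0],[1,0,0,0,0,0,0]]'
python3 - <<'E'
from h import *
s=state(); print(s["ee_pos"],s["gripper_width"],s["force"],s["torque"],s["ee_rot"])
f=grab_frame("scene");cv2.imwrite('pics/s9.png',cv2.resize(f["frame"][100:270,230:430,::-1],None,fx=3.5,fy=3.5))
E
```

```text
time_s: 11.28
ee_pos: [584.7, 180.4, 37.4]
ee_rot: [-180.0, 0.0, 99.0]
force: [-1.4, -2.2, -0.3]
gripper_width: 13.6
time_s: 11.9
ee_pos: [586.6, 180.7, 24.5]
ee_rot: [180.0, 0.0, 99.0]
force: [-2.5, -1.9, 2.8]
gripper_width: 13.5
[586.59227068 180.74255771  24.45119128] 13.517329525023396 [-2.50792642 -1.94055959  2.81264356] [-0.40848187  0.32833981  0.02265602] [1.79993191e+02 5.85340480e-03 9.89647635e+01]
```

View pics/s9.png

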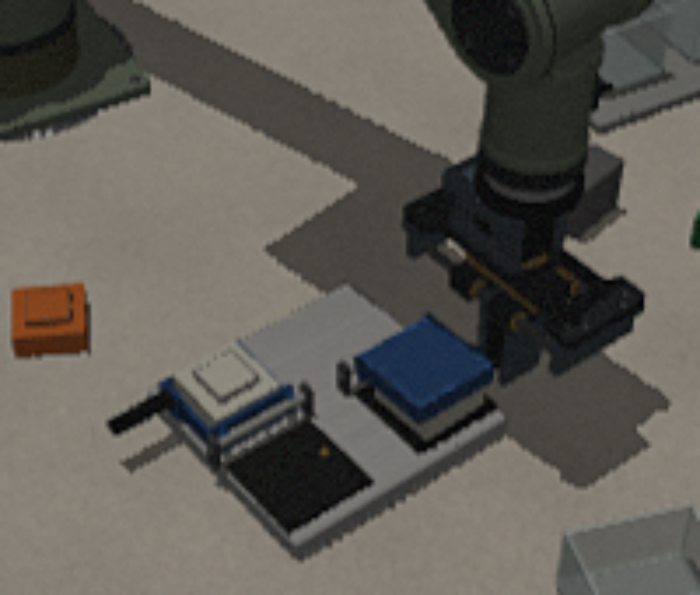

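Now the empty tray swings back along the reversed path.

```bash
python3 -m creep '[[1,0,-0.2,-4,0,0,0],[1,0,-0.7,-4.5,0,0,0],[1,0,-1.1,-5.1,0,0,0],[1,0,-1.6,-5,0,0,0],[1,0,-2,-4.8,0,0,0]]' 15
python3 -m creep '[[1,0,-2.4,-4.6,0,0,0],[1,0,-2.8,-4.4,0,0,0],[1,0,0,0,0,0,0]]'
python3 - <<'E'
from h import *
s=state(); print(s["ee_pos"],s["gripper_width"],s["force"],s["torque"],s["ee_rot"])
f=grab_frame("scene");cv2.imwrite('pics/s10.png',cv2.resize(f["frame"][100:270,230:430,::-1],None,fx=3.5,fy=3.5))
E
```

```text
time_s: 12.58
ee_pos: [581.5, 180.0, 48.4]
ee_rot: [179.9, 0.0, 99.0]
force: [1.0, -1.7, -3.7]
gripper_width: 13.9
time_s: 12.95
ee_pos: [576.9, 179.3, 57.9]
ee_rot: [179.8, -0.0, 99.0]
force: [3.0, -1.4, -0.4]
gripper_width: 13.6
[576.86235418 179.26526499  57.90595514] 13.639825480561017 [ 2.96466796 -1.35227468 -0.35133775] [-0.20897848 -0.65128532  0.0485536 ] [ 1.79833495e+02 -4.48337000e-03  9.89702658e+01]
```

View pics/s10.png

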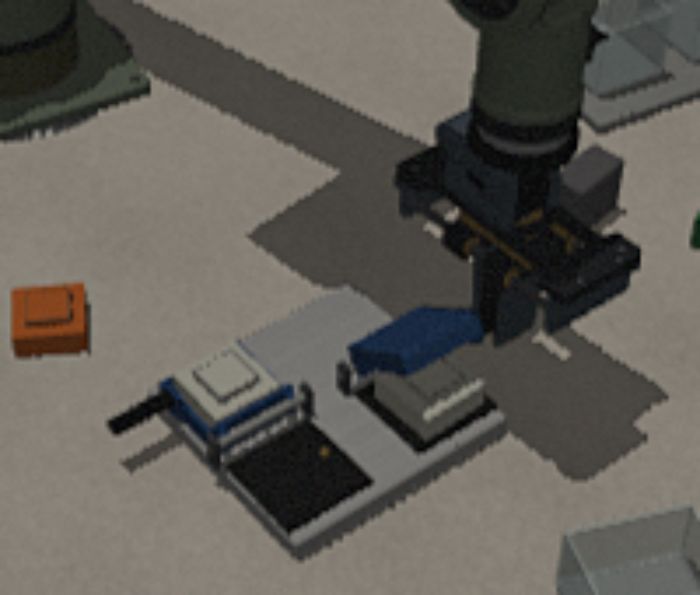

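The block stays on the pad. I'll bring the tray back the rest of the way.

```bash
python3 -m creep '[[1,0,-3.2,-4.2,0,0,0],[1,0,-3.5,-3.9,0,0,0],[1,0,-3.9,-3.5,0,0,0],[1,0,-4.2,-3.2,0,0,0],[1,0,-4.4,-2.8,0,0,0]]' 15
python3 -m creep '[[1,0,-4.6,-2.4,0,0,0],[1,0,-4.8,-2,0,0,0],[1,0,-5,-1.6,0,0,0],[1,0,-5.1,-1.1,0,0,0],[1,0,-5.2,-0.7,0,0,0]]'
python3 -m creep '[[1,0,-5.2,-0.2,0,0,0],[1,0,-10.4,0.9,0,0,0],[1,0,-10.1,2.7,0,0,0],[1,0,-9.5,4.4,0,0,0]]'
python3 -m creep '[[1,0,-8.6,6,0,0,0],[1,0,-7.4,7.4,0,0,0],[1,0,-6,8.6,0,0,0],[1,0,0,0,0,0,0]]'
python3 - <<'E'
from h import *
s=state(); print(s["ee_pos"],s["gripper_width"],s["force"],s["torque"],s["ee_rot"])
f=grab_frame("scene");cv2.imwrite('pics/s11.png',cv2.resize(f["frame"][100:270,230:430,::-1],None,fx=3.5,fy=3.5))
E
```

```text
time_s: 13.62
ee_pos: [561.0, 176.7, 76.8]
ee_rot: [179.4, -0.0, 99.0]
force: [6.7, -2.1, 4.0]
gripper_width: 13.3
time_s: 14.25
ee_pos: [535.2, 172.7, 84.7]
ee_rot: [179.6, -0.0, 99.0]
force: [3.2, -1.5, 5.0]
gripper_width: 13.7
time_s: 14.75
ee_pos: [496.5, 166.9, 74.0]
ee_rot: [-179.9, -0.0, 99.0]
force: [1.3, 1.5, 1.1]
gripper_width: 13.5
time_s: 15.25
ee_pos: [475.0, 163.5, 51.3]
ee_rot: [-179.9, -0.0, 98.9]
force: [1.9, 3.4, -3.7]
gripper_width: 13.3
[474.98474494 163.461636    51.25888465] 13.285469176305625 [ 1.89710668  3.42125265 -3.65449319] [ 0.57350339 -0.27556883  0.10623944] [-1.79865426e+02 -1.61687722e-02  9.89494301e+01]
```

View pics/s11.png

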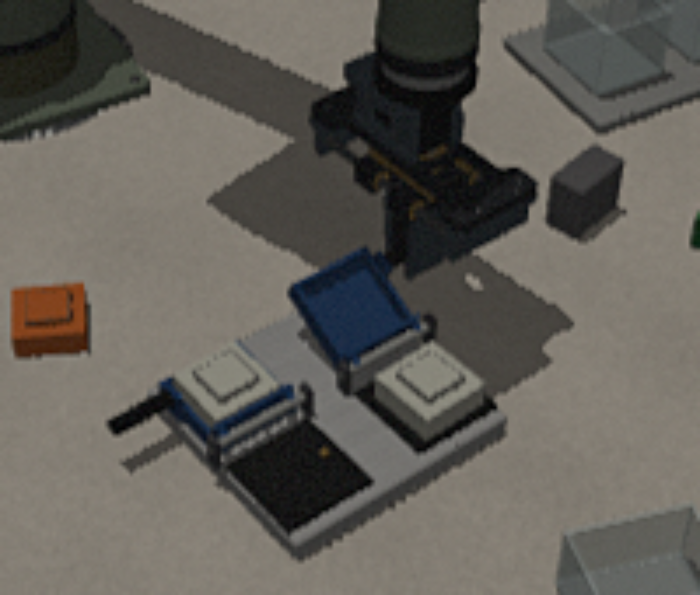

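```bash
python3 -m creep '[[1,0,-4.4,9.5,0,0,0],[1,0,-2.7,10.1,0,0,0],[1,0,-0.9,5,0,0,0],[1,0,0,4,0,0,0],[1,0,0,0,0,0,0]]' 15
python3 -m creep '[[1,0,0,0.5,0,0,0],[1,0,0,0,0,0,0]]' 15
```

```text
time_s: 15.92
ee_pos: [468.1, 162.2, 23.5]
ee_rot: [-180.0, -0.0, 99.0]
force: [0.1, 5.6, -1.2]
gripper_width: 13.4
time_s: 16.18
ee_pos: [468.1, 162.2, 23.3]
ee_rot: [-180.0, -0.0, 99.0]
force: [0.9, 5.1, -0.2]
gripper_width: 13.7
```

```bash
python3 -m creep '[[1,0,0,0.7,0,0,0],[1,0,0,0.3,0,0,0],[1,0,0,0,0,0,0]]' 15
python3 -m creep '[[0.5,0,0,0,0,0,0],[0.5,0,0,0,0,0,0],[0.5,0,0,0,0,0,0],[0.5,0,0,0,0,0,0]]'
python3 -m creep '[[0.5,0,0,-10,0,0,0],[0.5,0,0,-20,0,0,0],[0.5,0,0,-30,0,0,0],[0.5,0,0,-40,0,0,0],[0.5,0,0,-40,0,0,0]]'
python3 -m creep '[[0.5,-10,-60,-20,0,0,0],[0.5,-10,-60,0,0,0,0],[0.5,0,0,0,0,0,0],[0.5,0,0,0,0,0,0]]'
python3 - <<'E'
from h import *
s=state(); print(s["ee_pos"],s["gripper_width"],s["force"])
f=grab_frame("scene");cv2.imwrite('pics/s12.png',cv2.resize(f["frame"][100:270,230:430,::-1],None,fx=3.5,fy=3.5))
f=grab_frame("top");cv2.imwrite('pics/t12.png',f["frame"][:,:,::-1])
E
```

```text
time_s: 16.55
ee_pos: [468.1, 162.2, 22.4]
ee_rot: [-180.0, -0.0, 99.0]
force: [-0.5, 4.9, 1.9]
gripper_width: 13.4
time_s: 17.05
ee_pos: [468.0, 161.8, 22.3]
ee_rot: [-180.0, 0.0, 99.0]
force: [-0.5, 0.2, 0.9]
gripper_width: 45.3
time_s: 17.68
ee_pos: [468.0, 162.0, 164.2]
ee_rot: [180.0, 0.0, 99.0]
force: [0.3, -0.2, 0.2]
gripper_width: 45.6
time_s: 18.18
ee_pos: [355.0, 124.4, 182.8]
ee_rot: [179.8, -0.0, 99.0]
force: [0.9, 0.0, -0.4]
gripper_width: 45.7
[354.99563726 124.37149614 182.76540198] 45.7492999925597 [ 0.93533182  0.00986172 -0.4021177 ]
```

View pics/s12.png

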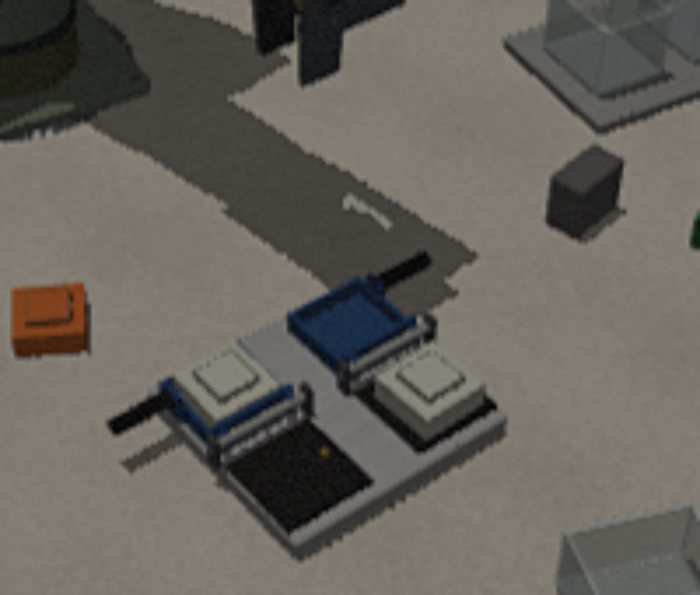

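View pics/t12.png

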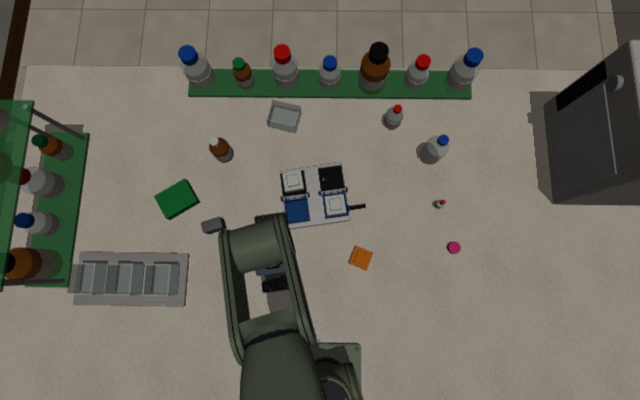

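The tray is back in place and empty. The block lies flat on the pad with its step visible, and the bystanders sit at the same pixels as before: bottle (220,150), timer (213,225), box (177,198), cap (454,247), vial (440,204).

```bash
python3 -c "
from workcell import *
print(state()['force'],state()['time_s']); print(job_done())"
```

```text
[ 0.20385311 -0.05226982 -0.1239097 ] 18.275
the job is handed in; nothing more can be done
None
```

The job is done and handed in at about 18.3 s of the 61 s allowed.

- **Feeling the block:** I touched the left (+y) block's rim with closed fingertips and met it at z ≈ 53 mm, 2.8 N on first contact and 11 N one step later. That means plain face up, so the left block was the wrong one. I didn't feel the right block; in the pictures it looked stepped face up.
- **Turning it over:** I gripped the left knob at 15 N and swung the tray to about 178°, just short of the full 180°. The block was already lying on the pad at about 145°. I then swung the empty tray back to its place. The largest force I read during the swing was about 20 N.
- **Last checks:** The final pictures show the block flat on the left pad with its raised square up, the left tray empty and lying in place, and the right block still in its tray. By eye, the bystanders and the orange look-alike are where they started. The gripper is clear of everything and the wrist force reads about zero. None of these checks failed or disagreed. The pin under the block is hidden, so I couldn't see whether it is pressed flush.

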